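Jack up the lid of the blister press and hold it

TASK

A blister card is jammed under the heavy hinged lid of the card press. Stand the small lever jack on the worktop in front of the press, handle pointing away from it, so that the lift pad under the lid's round lug is inside the jack's saddle cup, and let go of it; push the jack handle down to its stop once to break the lid loose, let the handle come fully up again so that the lid sinks shut, then push the handle down to its stop a second time and finish while still holding it down, the lid carried by the jack alone, so that a colleague can pull the card out. Leave the jar, the vial and the bottles where they stand.

Things in the scene. Friction and masses are not known exactly. Their poses are not given: they have to be found in the camera images.
- press: Fixed grey card press, 200 mm deep (x) by 220 mm wide (y); aluminium lid on top, 93 mm high. Origin: centre of underside; x points from the front (face at x = -0.10) back to the hinge. On the lid's front edge: the round-ended lift lug, 30 mm wide, at y = -0.03, out to x = -0.157, marked by a steel boss on top; and a short square latch tongue at y = +0.07, not a lift point.
- lift_pad (a point): Centre of the flat underside of the steel lift pad (18 mm diameter, 6 mm tall) under the lift lug, 42 mm in front of the press's front face, 70 mm above the worktop while the lid is shut. The lug's top is 16 mm above this point, its boss 23 mm. Axes as the press, tilting with the lid.
- press_lid (a joint): Angle of the press lid, rad: 0 shut (as at the start), grows as the lug rises; 0.068 when the jack has lifted it fully (lug raised 16 mm). The lid weighs about 0.9 kg and falls shut by itself.
- jack: Loose lever jack, about 0.75 kg. Origin: underside of base, below the middle of the grip cheeks; x points to the saddle cup (at x = 0.07), -x to the handle. Steel base 10 mm thick, x -0.135 to 0.103, 80 mm wide. Grasp the two upright grey cheeks across y: 36 mm wide over both, 50 mm long (x), top 85 mm high. The lever pivots between them on a pin at x = 0.010, 60 mm high.
- saddle_cup (a point): Centre of the floor of the round saddle cup, 56 mm above the jack's underside with the handle up, 86 mm with the handle down. The cup is 48 mm in outer and 40 mm in inner diameter; its rim stands 4 mm above the floor.
- push_pad (a point): Centre of the top of the black push pad (50 mm long, 42 mm wide) at the end of the jack handle, 125 mm from the pivot pin. About 115 mm behind the pin and 117 mm high with the handle up; 127 mm behind the pin and 55 mm high with the handle down.
- jack_handle (a joint): Angle of the jack handle, rad: 0 fully up (as at the start), 0.5 fully down at its stop. A spring returns it to 0 when let go; pushing it down takes about 3 N at the top and 7 N at the stop with the lid on the saddle. The saddle rises 60 mm per rad, 30 mm in all.
- amber_jar: Amber jar with a white lid, 68 mm diameter, 92 mm high, standing; origin at the centre of its underside. Leave alone.
- vial_1: Amber vial with tablets, 36 mm diameter, 84 mm high, standing; origin at the centre of its underside. Leave alone.
- pill_bottle_1: White tablet bottle, 48 mm diameter, 88 mm high, standing; origin at the centre of its underside. Leave alone.

How it is judged:
By the outcome, as a careful person would: the job done as asked, in the order asked, and still so for the second after the job is handed in, while the arm keeps its last pose, push and grip.
It also fails if it takes over 64 s, if anything falls off the work surface, if the arm or the gripper's body presses on something with over 40 N, if the wrist force passes 120 N, or if a joint passes its speed limit or range.

ROBOT

A 6-joint arm with a two-finger parallel gripper is mounted at the origin on a cart in front of the work surface, level with it; the furniture and walls round the work are solid. World frame = base frame: x ahead of the robot, y to its left, z up, the work surface at z = 0. Lengths are in m, angles in rad, forces in N, time in s.
With the tool pointing down it reaches from about 0.35 to 0.875 m from the base axis. Payload 4.2 kg.
Tool frame: the origin (TCP) lies at the very end of the fingers, on their centre line; the grasp point (between the pads) lies 19 mm behind it; z points along the fingers, y is the line along which they close (so a half turn about z gives the same grasp; the last joint's range is limited). The gripper opens to 87 mm and grips with 3 to 60 N. Pads are 19 mm wide; open, the fingers measure 117 mm over their backs; the gripper's body (75 mm by 190 mm) begins 51 mm behind the grasp point.
Start: joints at [1.574, 0.385, 0.008, 0, -1.194, -0.259], TCP at [0.158, 0.605, 0.223] pointing down, gripper open.
Joint ranges: [-3.14, 3.14], [-1.21, 2.06], [-1.07, 1.41], [-3.16, 2.05], [-2.99, -0.16], [-3.1, 3.1]. Speed limits (rad/s): [2.79, 2.79, 3.14, 3.14, 3.14, 3.14].

INTERFACE

Orientations are given as a unit quaternion [w, x, y, z].
In Python, from plant import sense, viewer, close_job gives the robot as it stands.
- The arm moves only by the tool drive_tool, never from a script. Its argument "plan" is a list of rows, each an object with "delta_pos": the shift along the tool's x, y, z in mm, a list of three; "twist": the turn, a rotation vector about the tool's x, y, z in rad, a list of three; "fingers": the finger opening in mm, from 0 to 87. In form: [{"delta_pos": [dx, dy, dz], "twist": [ax, ay, az], "fingers": fingers}, ...]. A call has 1 to 20 rows; each row is the pose to reach, as a shift and turn from the pose commanded when the call began, along the tool's axes at that moment; what a row does not reach only later rows make up. A row lasts 1/10 s, in which the tool goes at most 50 mm and 8.59 degrees, less where a joint would pass 70% of its speed; a pose out of reach is approached as far as the arm can. A call with a gripper value outside its range is refused whole. The fingers move at their own pace and stop on an object; "grip_force" is the grip in N (left out, the last holds). Time passes only in rows, so rows that repeat a pose let the fingers close. It gives the time, the measured TCP pose, the force, the opening and the grip force at its end, in the units of the state.
- sense(): the state, without advancing time (a new reading comes with each control period).
- viewer.get_image(name): name is "side" or "top"; returns the picture (384x512x3 uint8, red, green, blue); there is no depth.
- viewer.get_calibration(name): a dict with "intrinsics" (3x3 intrinsics, pixels), "k1" (the pictures are not rectified: a ray, as slopes to the right and down, at radius r is drawn at 1 + k1 r^2 times it, then the intrinsics apply), "extrinsics" (4x4, takes a point from camera to world coordinates). Camera axes: x right, y up, looking along -z (the intrinsics and any distortion apply to the point x, -y, -z); pixel columns grow to the right and rows downward; lengths in m; the calibration is good to about 2 mm. A picture is of the moment at which its call begins. get_calibration takes no time and is no camera call.
- close_job(): hands the job in; it is judged then, once.
The state is a dict: "t": time; "q": joint angles; "joint_velocities": joint speeds; "tau": joint torques, N m; "tool_pos": TCP position; "orientation": TCP orientation; "wrist_force": force on the tool from outside, world axes, zero at the start; "wrist_torque": the same for the moment, N m; "grip_width": finger opening in m; "grasp_force": force on a finger pad.
Only numpy, scipy, OpenCV 4.12 (cv2) and the standard library are available. Lean on these libraries where they do the work, as an engineer would, in place of code of your own. Each camera call takes 0.05 s, during which the arm holds its last target. There are 200 camera calls.

## Working session

There is one attempt and no reset: what is moved stays moved. The work goes in short steps, Python scripts to look and compute and a tool call to move; the robot and the scene stay as the last step left them, time stands still between calls to the robot, and variables do not carry over. Pictures are saved under pics/ and viewed, at most 10 in all, crops included, and the job is handed in when it is done.

Besides the shell and the picture viewer there is one more tool, called after "Request:" as name(argument=value, ...), one argument or row to a line, values as JSON. drive_tool: Moves the arm, as the interface text tells. Its arguments: {"type":"object","properties":{"plan":{"type":"array","items":{"type":"object","properties":{"delta_pos":{"type":"array","items":{"type":"number"}},"twist":{"type":"array","items":{"type":"number"}},"fingers":{"type":"number"}}}},"grip_force":{"type":"number"}},"required":["plan"]}

```bash
mkdir -p pics; cat > h.py <<'E'
import numpy as np, cv2
from plant import sense, viewer, close_job
def snap(n,f):
    im=viewer.get_image(n); cv2.imwrite('pics/'+f,im[:,:,::-1]); return im
def ray(n,u,v):
    c=viewer.get_calibration(n);K=np.array(c['intrinsics']);E=np.array(c['extrinsics'])
    d=np.array([(u-K[0,2])/K[0,0],(v-K[1,2])/K[1,1]]);s=d.copy()
    for _ in range(30): s=d/(1+c['k1']*(s@s))
    return E[:3,3],E[:3,:3]@np.array([s[0],-s[1],-1])
def at(n,u,v,z):
    o,d=ray(n,u,v); return o+d*(z-o[2])/d[2]
def proj(n,p):
    c=viewer.get_calibration(n);K=np.array(c['intrinsics']);E=np.array(c['extrinsics'])
    q=E[:3,:3].T@(np.array(p)-E[:3,3]); s=np.array([q[0],-q[1]])/-q[2]; s=s*(1+c['k1']*(s@s))
    return s[0]*K[0,0]+K[0,2],s[1]*K[1,1]+K[1,2]
E
python3 - <<'E'
from h import *
a=snap('top','t0.png');b=snap('side','s0.png')
for n in('top','side'):
    c=viewer.get_calibration(n);print(n,c['k1'],np.round(c['intrinsics'],1).tolist(),np.round(c['extrinsics'],3).tolist())
print(sense())
E
```

```text
top -0.10268188670743854 [[491.5, 0.0, 252.9], [0.0, 491.5, 192.8], [0.0, 0.0, 1.0]] [[-0.012, 0.996, -0.094, 0.393], [-1.0, -0.011, 0.017, -0.084], [0.016, 0.094, 0.995, 1.577], [0.0, 0.0, 0.0, 1.0]]
side 0.038417375511373336 [[404.1, 0.0, 252.2], [0.0, 404.1, 182.2], [0.0, 0.0, 1.0]] [[0.902, 0.149, -0.405, 0.043], [-0.432, 0.316, -0.845, -1.079], [0.002, 0.937, 0.349, 0.491], [0.0, 0.0, 0.0, 1.0]]
{'t': 0.1, 'q': array([ 1.57355969e+00,  3.85487801e-01,  6.75177179e-03, -4.27672400e-04,
       -1.19404213e+00, -2.58604919e-01]), 'joint_velocities': array([ 0.00126915, -0.00165344,  0.00264175,  0.00211414,  0.00169717,
        0.0003613 ]), 'tau': array([-3.84405866e-04, -3.91684127e+01,  1.87935537e+01,  4.23205197e+00,
        1.34575664e-02, -6.97890232e-05]), 'tool_pos': array([0.1580093 , 0.60412323, 0.22156099]), 'orientation': array([ 1.00836687e-03,  9.91818718e-01, -1.27650343e-01, -6.79369711e-05]), 'wrist_force': array([0.12000658, 0.5007866 , 0.18571465]), 'wrist_torque': array([-0.0390832 , -0.00699643, -0.05248362]), 'grasp_force': 0.0, 'grip_width': 0.0869659197317102}
```

View pics/t0.png

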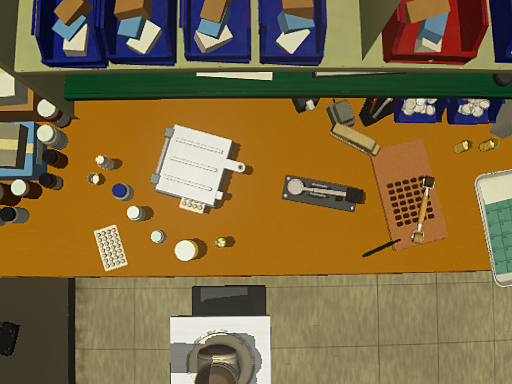

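View pics/s0.png

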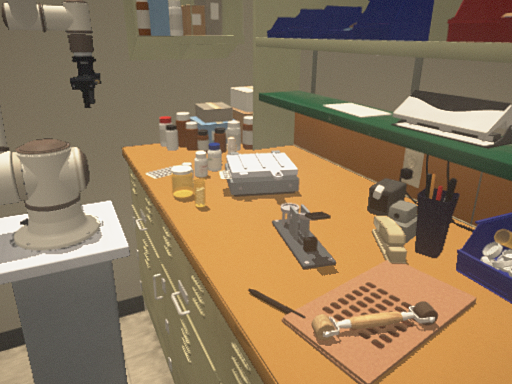

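Top view: press around (195,165) with the lug pointing right (boss ≈(240,167)); the jack is at (322,193) with cup (295,186) and push pad (353,196). I'll zoom in on both.

```bash
python3 - <<'E'
import cv2
a=cv2.imread('pics/t0.png')
cv2.imwrite('pics/t0c.png',cv2.resize(a[110:260,145:375],None,fx=3.4,fy=3.4,interpolation=cv2.INTER_CUBIC))
E
```

```text
(no output)
```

View pics/t0c.png

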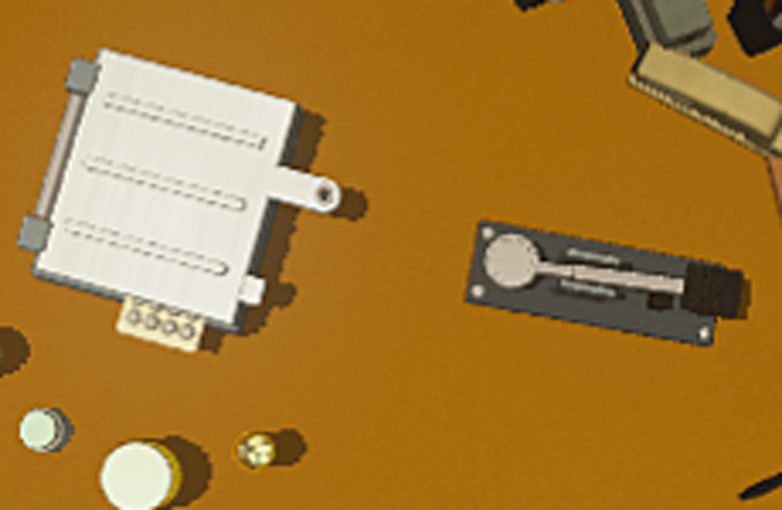

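```bash
python3 - <<'E'
from h import *
def A(cx,cy,z): return at('top',145+(cx+.5)/3.4-.5,110+(cy+.5)/3.4-.5,z)
P={k:A(*v) for k,v in dict(boss=(324,193,.093),hb=(103,50,.093),fr=(298,102,.093),fl=(240,325,.093),hl=(35,270,.093),j1=(481,221,.01),j2=(465,298,.01),j3=(711,345,.01),cup=(512,262,.06),pad=(713,290,.117),vial=(257,451,.084),jar=(138,477,.092),cheekA=(593,253,.085),cheekB=(588,290,.085),).items()}
for k,v in P.items(): print(k,np.round(v,4))
def yaw(d): return np.degrees(np.arctan2(d[1],d[0]))
n=np.linalg.norm
print('lid',yaw(P['hb']-P['fr']),yaw(P['hl']-P['fl']),n(P['hb']-P['fr']),'w',n(P['fr']-P['fl']),yaw(P['fr']-P['fl'])+90)
print('jack',yaw(P['j2']-P['j3']),n(P['j2']-P['j3']),n(P['j1']-P['j2']),yaw(P['j1']-P['j2']),yaw(P['cup']-P['pad']),n((P['cup']-P['pad'])[:2]))
for k in('cup','boss','pad'): print(k,np.round(proj('side',P[k]),1))
E
```

```text
boss [ 0.614  -0.0707  0.093 ]
hb [0.7471 0.1284 0.093 ]
fr [ 0.6971 -0.048   0.093 ]
fl [0.4962 0.0052 0.093 ]
hl [0.5474 0.1883 0.093 ]
j1 [ 0.5981 -0.2183  0.01  ]
j2 [ 0.5251 -0.2018  0.01  ]
j3 [ 0.4779 -0.4343  0.01  ]
cup [ 0.5534 -0.2417  0.06  ]
pad [ 0.5207 -0.4137  0.117 ]
vial [ 0.3843 -0.0087  0.084 ]
jar [0.3625 0.0963 0.092 ]
cheekA [ 0.5582 -0.3126  0.085 ]
cheekB [ 0.5248 -0.3072  0.085 ]
lid 74.18859158919383 74.38861564045878 0.18329778873990768 w 0.2078653045028203 75.1720849169772
jack 78.5198420434144 0.23728601279090164 0.07483027221752442 -12.726062667856196 79.22581874519298 0.17509352456092456
cup [289.6 206.1]
boss [278.5 172. ]
pad [317.7 213.6]
```

The positions agree with the given sizes: jack length is 237 mm, cup to pad is 175 mm, and the lug is 43 mm out from the lid edge. The jack has yaw 79° and origin ≈(0.540,-0.310); the press has yaw ≈74.5° and its lift pad at ≈(0.614,-0.071).

```bash
cat >> h.py <<'E'
from scipy.spatial.transform import Rotation as R
def rel(p,yaw):  # tool down, tool y line along world angle yaw+90 of jack; prints delta from measured pose
    s=sense();Rt=R.from_quat(np.roll(s['orientation'],-1))
    best=None
    for a in(yaw,yaw+180):
        c,n=np.cos(np.radians(a)),np.sin(np.radians(a))
        T=R.from_matrix([[c,n,0],[n,-c,0],[0,0,-1]])
        w=(Rt.inv()*T).as_rotvec()
        if best is None or np.linalg.norm(w)<np.linalg.norm(best): best=w
    print('dpos',np.round(1e3*Rt.inv().apply(np.array(p)-s['tool_pos']),1),'twist',np.round(best,3))
E
python3 - <<'E'
from h import *
rel([.45,.15,.23],79);rel([.540,-.3104,.17],79)
E
```

```text
dpos [397.5 365.4  -7.7] twist [ 0.002 -0.002  1.507]
dpos [601.1 787.9  53.2] twist [ 0.002 -0.002  1.507]
```

Request:
drive_tool(
  plan=[
    {"delta_pos":[397,365,-8],"twist":[0,0,0.15],"fingers":87},
    {"delta_pos":[397,365,-8],"twist":[0,0,0.3],"fingers":87},
    {"delta_pos":[397,365,-8],"twist":[0,0,0.4],"fingers":87},
    {"delta_pos":[397,365,-8],"twist":[0,0,0.5],"fingers":87},
    {"delta_pos":[397,365,-8],"twist":[0,0,0.6],"fingers":87},
    {"delta_pos":[397,365,-8],"twist":[0,0,0.7],"fingers":87},
    {"delta_pos":[397,365,-8],"twist":[0,0,0.8],"fingers":87},
    {"delta_pos":[397,365,-8],"twist":[0,0,0.9],"fingers":87},
    {"delta_pos":[397,365,-8],"twist":[0,0,1.0],"fingers":87},
    {"delta_pos":[397,365,-8],"twist":[0,0,1.0],"fingers":87},
    {"delta_pos":[397,365,-8],"twist":[0,0,1.0],"fingers":87},
    {"delta_pos":[601,788,53],"twist":[0,0,1.1],"fingers":87},
    {"delta_pos":[601,788,53],"twist":[0,0,1.2],"fingers":87},
    {"delta_pos":[601,788,53],"twist":[0,0,1.3],"fingers":87},
    {"delta_pos":[601,788,53],"twist":[0,0,1.4],"fingers":87},
    {"delta_pos":[601,788,53],"twist":[0,0,1.5],"fingers":87},
    {"delta_pos":[601,788,53],"twist":[0,0,1.507],"fingers":87},
    {"delta_pos":[601,788,53],"twist":[0,0,1.507],"fingers":87},
    {"delta_pos":[601,788,53],"twist":[0,0,1.507],"fingers":87},
    {"delta_pos":[601,788,53],"twist":[0,0,1.507],"fingers":87},
  ],
)

```text
t: 2.1
tool_pos: [0.5355, -0.2889, 0.1718]
orientation: [-0.0, -0.636, 0.772, 0.0]
wrist_force: [1.3, 1.2, 0.1]
grip_width: 0.0869
grasp_force: 0.0
```

```bash
python3 - <<'E'
from h import *
print(sense()['tool_pos'],sense()['q'])
rel([.540,-.3104,.048],79)
snap('top','t1.png');a=snap('side','s1.png')
cv2.imwrite('pics/s1c.png',cv2.resize(a[60:300,200:400,::-1],None,fx=2.5,fy=2.5,interpolation=cv2.INTER_CUBIC))
E
```

```text
[ 0.53548222 -0.28887638  0.17184975] [-2.29064408e-01  3.95928910e-01 -1.07408704e-01 -2.20950093e-04
 -1.06825332e+00  3.69859777e-02]
dpos [ 20.3  -8.6 123.8] twist [ 0.001  0.    -0.   ]
```

View pics/s1c.png

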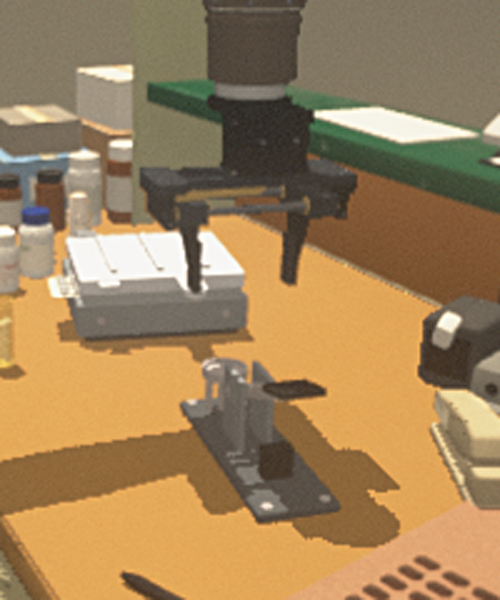

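The jack is seen below the open fingers, cheeks upright around crop (240,405). The path is clear, so I'll settle over it and then descend.

Request:
drive_tool(
  plan=[
    {"delta_pos":[0,0,0],"twist":[0,0,0],"fingers":87},
    {"delta_pos":[0,0,0],"twist":[0,0,0],"fingers":87},
  ],
)

```text
t: 2.4
tool_pos: [0.5354, -0.2862, 0.1724]
orientation: [-0.0, -0.636, 0.772, 0.0]
wrist_force: [0.1, 1.3, 0.9]
grip_width: 0.087
grasp_force: 0.0
```

```bash
python3 - <<'E'
from h import *
rel([.540,-.3104,.048],79)
E
```

```text
dpos [ 22.9  -9.2 124.4] twist [0.001 0.    0.   ]
```

Request:
drive_tool(
  plan=[
    {"delta_pos":[23,-9,20],"twist":[0,0,0],"fingers":87},
    {"delta_pos":[23,-9,50],"twist":[0,0,0],"fingers":87},
    {"delta_pos":[23,-9,80],"twist":[0,0,0],"fingers":87},
    {"delta_pos":[23,-9,105],"twist":[0,0,0],"fingers":87},
    {"delta_pos":[23,-9,124],"twist":[0,0,0],"fingers":87},
    {"delta_pos":[23,-9,124],"twist":[0,0,0],"fingers":87},
    {"delta_pos":[23,-9,124],"twist":[0,0,0],"fingers":87},
  ],
)

```text
t: 3.1
tool_pos: [0.5408, -0.3102, 0.0495]
orientation: [0.0, -0.637, 0.771, -0.0]
wrist_force: [-0.4, -0.2, 0.4]
grip_width: 0.087
grasp_force: 0.0
```

Request:
drive_tool(
  plan=[
    {"delta_pos":[0,0,0],"twist":[0,0,0],"fingers":55},
    {"delta_pos":[0,0,0],"twist":[0,0,0],"fingers":45},
    {"delta_pos":[0,0,0],"twist":[0,0,0],"fingers":38},
    {"delta_pos":[0,0,0],"twist":[0,0,0],"fingers":25},
    {"delta_pos":[0,0,0],"twist":[0,0,0],"fingers":25},
    {"delta_pos":[0,0,0],"twist":[0,0,0],"fingers":25},
    {"delta_pos":[0,0,0],"twist":[0,0,0],"fingers":25},
    {"delta_pos":[0,0,0],"twist":[0,0,0],"fingers":25},
  ],
  grip_force=40,
)

```text
t: 3.9
tool_pos: [0.5402, -0.3112, 0.0485]
orientation: [0.0, -0.636, 0.772, -0.0]
wrist_force: [1.1, -0.0, 0.2]
grip_width: 0.0357
grasp_force: 40.0
```

```bash
python3 - <<'E'
from h import *
s=sense();print(s['tool_pos'],s['wrist_force'],s['wrist_torque'],s['grip_width'])
E
```

```text
[ 0.54021842 -0.31120802  0.0485337 ] [ 1.09305799 -0.00239031  0.17690818] [ 0.02300636 -0.1314246  -0.07439839] 0.035740815604428905
```

Request:
drive_tool(
  plan=[
    {"delta_pos":[0,0,-10],"twist":[0,0,0],"fingers":25},
    {"delta_pos":[0,0,-20],"twist":[0,0,0],"fingers":25},
    {"delta_pos":[0,0,-20],"twist":[0,0,0],"fingers":25},
    {"delta_pos":[0,0,-20],"twist":[0,0,0],"fingers":25},
  ],
)

```text
t: 4.3
tool_pos: [0.5399, -0.3109, 0.0686]
orientation: [0.0, -0.636, 0.772, 0.0]
wrist_force: [0.5, 0.3, -7.5]
grip_width: 0.0358
grasp_force: 40.0
```

```bash
python3 - <<'E'
from h import *
rel([.5793,-.196,.068],74.5)
E
```

```text
dpos [-120.3  -16.7    0.6] twist [0.    0.    0.078]
```

Request:
drive_tool(
  plan=[
    {"delta_pos":[-15,-2,0],"twist":[0,0,0.01],"fingers":25},
    {"delta_pos":[-40,-6,0],"twist":[0,0,0.03],"fingers":25},
    {"delta_pos":[-65,-9,0],"twist":[0,0,0.05],"fingers":25},
    {"delta_pos":[-90,-13,0],"twist":[0,0,0.065],"fingers":25},
    {"delta_pos":[-110,-16,0],"twist":[0,0,0.078],"fingers":25},
    {"delta_pos":[-120,-17,0],"twist":[0,0,0.078],"fingers":25},
    {"delta_pos":[-120,-17,0],"twist":[0,0,0.078],"fingers":25},
    {"delta_pos":[-120,-17,0],"twist":[0,0,0.078],"fingers":25},
  ],
)

```text
t: 5.1
tool_pos: [0.5792, -0.1969, 0.0683]
orientation: [-0.0, -0.606, 0.796, 0.0]
wrist_force: [-0.5, -0.7, -6.9]
grip_width: 0.0357
grasp_force: 40.0
```

```bash
python3 - <<'E'
from h import *
s=sense();print(s['tool_pos'],s['wrist_force'],s['wrist_torque'])
rel([.5793,-.196,.068],74.5)
a=snap('top','t2.png');b=snap('side','s2.png')
A=cv2.resize(a[130:230,210:330,::-1],None,fx=3.3,fy=3.3,interpolation=cv2.INTER_CUBIC)
B=cv2.resize(b[130:265,230:330,::-1],(396,535),interpolation=cv2.INTER_CUBIC)
C=np.zeros((535,800,3),np.uint8);C[:A.shape[0],:A.shape[1]]=A;C[:,400:796]=B
cv2.imwrite('pics/c2.png',C)
E
```

```text
[ 0.57919299 -0.19687803  0.06826038] [-0.50410425 -0.68898882 -6.85710121] [ 0.08041547 -0.073461    0.03374172]
dpos [-0.9  0.1  0.3] twist [ 0.001 -0.     0.001]
```

View pics/c2.png

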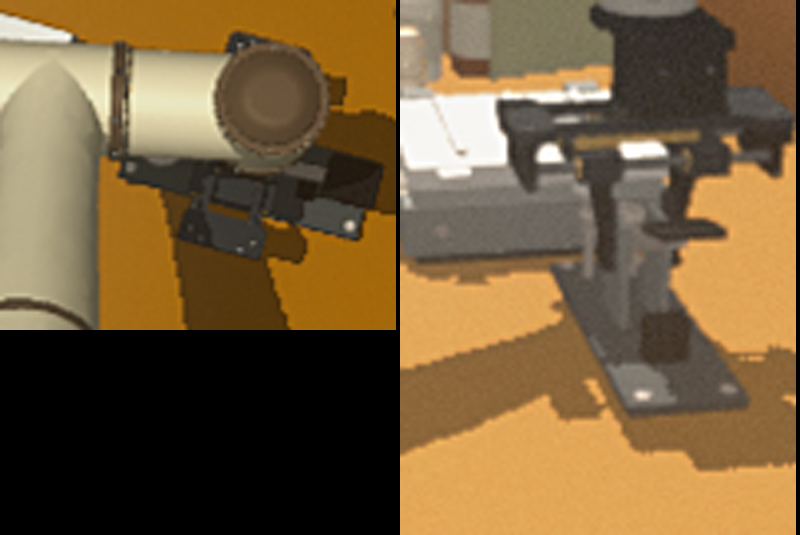

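The arm hides the cup from above. The rear base bolts are visible in both views (top crop (348,227), side crop (643,395) and (727,387)), so I'll use them to check the held pose.

```bash
python3 - <<'E'
from h import *
b0=at('top',145+705.5/3.4-.5,110+334.5/3.4-.5,.011)[:2]
def loc(p,o,y):
    y=np.radians(y);return np.array([[np.cos(y),np.sin(y)],[-np.sin(y),np.cos(y)]])@(np.array(p)-o)
print('bolt in jack, initial',loc(b0,[.540,-.3104],79))
o=sense()['tool_pos'][:2]
print('top now',loc(at('top',210+348.5/3.3-.5,130+227.5/3.3-.5,.031)[:2],o,74.5))
for x,y in((643,395),(727,387)): print('side now',loc(at('side',230+(x-399.5)/3.96-.5,130+(y+.5)/3.96-.5,.031)[:2],o,74.5))
# side-view check of the boss in first picture
a=cv2.imread('pics/s0.png');print(proj('side',[.614,-.0707,.093]),proj('side',[.614,-.0707,.070]))
cv2.imwrite('pics/s0c.png',cv2.resize(a[140:260,220:340],None,fx=5,fy=5,interpolation=cv2.INTER_CUBIC))
E
```

```text
bolt in jack, initial [-0.12595752  0.02819846]
top now [-0.12192327  0.02910285]
side now [-0.12473184  0.02864557]
side now [-0.12304632 -0.02661671]
(np.float64(278.47029710493035), np.float64(171.96897071600895)) (np.float64(278.2855583250125), np.float64(179.1160631551618))
```

View pics/s0c.png

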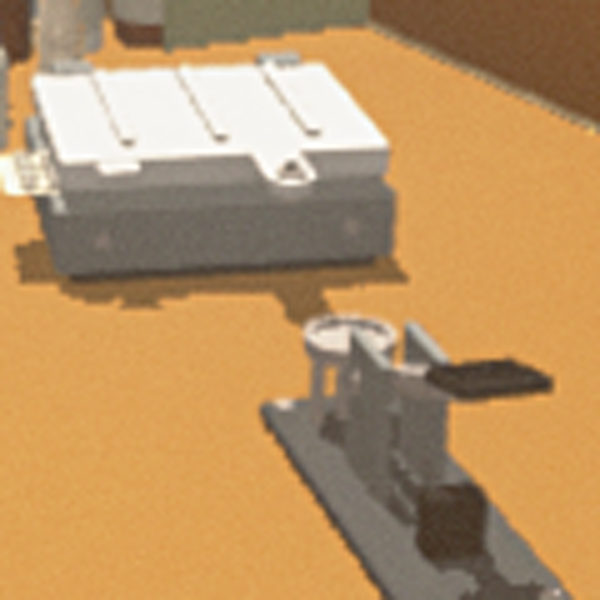

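Request:
drive_tool(
  plan=[
    {"delta_pos":[0,0,6],"twist":[0,0,0],"fingers":25},
    {"delta_pos":[0,0,12],"twist":[0,0,0],"fingers":25},
    {"delta_pos":[0,0,16],"twist":[0,0,0],"fingers":25},
    {"delta_pos":[0,0,16],"twist":[0,0,0],"fingers":25},
    {"delta_pos":[0,0,16],"twist":[0,0,0],"fingers":25},
  ],
)

```text
t: 5.7
tool_pos: [0.5797, -0.1967, 0.0523]
orientation: [-0.0, -0.606, 0.796, 0.0]
wrist_force: [0.4, -0.8, -7.4]
grip_width: 0.0355
grasp_force: 40.0
```

```bash
python3 - <<'E'
from h import *
s=sense();print(s['tool_pos'],s['wrist_force'])
rel([.5945,-.141,.052],74.5)
E
```

```text
[ 0.57967086 -0.19671413  0.05233794] [ 0.41280784 -0.77839815 -7.38257763]
dpos [-57.7   0.6   0.3] twist [ 0.    -0.     0.001]
```

Request:
drive_tool(
  plan=[
    {"delta_pos":[-8,0,0],"twist":[0,0,0],"fingers":25},
    {"delta_pos":[-18,0,0],"twist":[0,0,0],"fingers":25},
    {"delta_pos":[-28,0,0],"twist":[0,0,0],"fingers":25},
    {"delta_pos":[-38,0,0],"twist":[0,0,0],"fingers":25},
    {"delta_pos":[-48,1,0],"twist":[0,0,0],"fingers":25},
    {"delta_pos":[-55,1,0],"twist":[0,0,0],"fingers":25},
    {"delta_pos":[-58,1,0],"twist":[0,0,0],"fingers":25},
    {"delta_pos":[-58,1,0],"twist":[0,0,0],"fingers":25},
    {"delta_pos":[-58,1,0],"twist":[0,0,0],"fingers":25},
  ],
)

```text
t: 6.6
tool_pos: [0.5941, -0.1406, 0.0526]
orientation: [-0.0, -0.605, 0.796, 0.0]
wrist_force: [-0.3, 0.3, -6.3]
grip_width: 0.0356
grasp_force: 40.0
```

```bash
python3 - <<'E'
from h import *
s=sense();print(s['tool_pos'],s['wrist_force'])
rel([.5945,-.141,.048],74.5)
E
```

```text
[ 0.59408889 -0.1405614   0.05255815] [-0.34203785  0.31650753 -6.31674123]
dpos [ 0.3 -0.5  4.6] twist [ 0. -0.  0.]
```

Request:
drive_tool(
  plan=[
    {"delta_pos":[0,0,2],"twist":[0,0,0],"fingers":25},
    {"delta_pos":[0,0,4],"twist":[0,0,0],"fingers":25},
    {"delta_pos":[0,0,4.5],"twist":[0,0,0],"fingers":25},
    {"delta_pos":[0,0,4.5],"twist":[0,0,0],"fingers":25},
    {"delta_pos":[0,0,4.5],"twist":[0,0,0],"fingers":25},
  ],
)

```text
t: 7.1
tool_pos: [0.5942, -0.1408, 0.0485]
orientation: [-0.0, -0.605, 0.796, -0.0]
wrist_force: [-1.4, -0.6, -2.2]
grip_width: 0.0356
grasp_force: 40.0
```

Request:
drive_tool(
  plan=[
    {"delta_pos":[0,0,0],"twist":[0,0,0],"fingers":40},
    {"delta_pos":[0,0,0],"twist":[0,0,0],"fingers":60},
    {"delta_pos":[0,0,0],"twist":[0,0,0],"fingers":70},
    {"delta_pos":[0,0,0],"twist":[0,0,0],"fingers":70},
    {"delta_pos":[0,0,0],"twist":[0,0,0],"fingers":70},
    {"delta_pos":[0,0,-20],"twist":[0,0,0],"fingers":70},
    {"delta_pos":[0,0,-60],"twist":[0,0,0],"fingers":70},
    {"delta_pos":[0,0,-110],"twist":[0,0,0],"fingers":70},
    {"delta_pos":[0,0,-140],"twist":[0,0,0],"fingers":70},
    {"delta_pos":[0,0,-140],"twist":[0,0,0],"fingers":0},
    {"delta_pos":[100,0,-140],"twist":[0,0,0],"fingers":0},
    {"delta_pos":[200,0,-140],"twist":[0,0,0],"fingers":0},
    {"delta_pos":[200,0,-140],"twist":[0,0,0],"fingers":0},
    {"delta_pos":[200,0,-140],"twist":[0,0,0],"fingers":0},
    {"delta_pos":[200,0,-140],"twist":[0,0,0],"fingers":0},
    {"delta_pos":[200,0,-140],"twist":[0,0,0],"fingers":0},
  ],
)

```text
t: 8.7
tool_pos: [0.5398, -0.3342, 0.1868]
orientation: [-0.0, -0.604, 0.797, 0.001]
wrist_force: [0.5, 0.2, -0.7]
grip_width: 0.0222
grasp_force: 0.0
```

```bash
python3 - <<'E'
from h import *
s=sense();print(s['tool_pos'],s['wrist_force'],s['grip_width'])
a=snap('top','t3.png');b=snap('side','s3.png')
A=cv2.resize(a[130:250,210:330,::-1],(396,396),interpolation=cv2.INTER_CUBIC)
B=cv2.resize(b[130:265,230:330,::-1],(396,535),interpolation=cv2.INTER_CUBIC)
C=np.zeros((535,800,3),np.uint8);C[:396,:396]=A;C[:,400:796]=B
cv2.imwrite('pics/c3.png',C)
E
```

```text
[ 0.53981036 -0.3342068   0.18683526] [ 0.52379884  0.23629552 -0.67451015] 0.02222352430842122
```

View pics/c3.png

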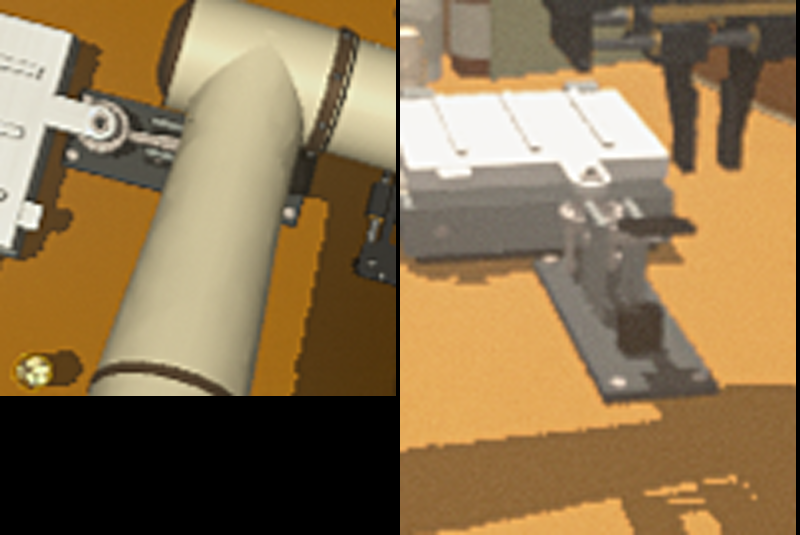

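The lug boss (top crop ≈(101,123)) sits over the cup ring (right edge ≈(130,128)). I'll check the concentricity with parallax, using the bolts too.

```bash
python3 - <<'E'
from h import *
T=lambda x,y,z: at('top',210+(x+.5)/3.3-.5,130+(y+.5)/3.3-.5,z)
S=lambda x,y,z: at('side',230+(x-399.5)/3.96-.5,130+(y+.5)/3.96-.5,z)
b=T(101,123,.093);print('boss',b,'side',S(590,172,.093))
inv=lambda p:np.round((np.array(proj('top',p))-[210,130])*3.3,1)
print('cup ctr if aligned',inv([b[0],b[1],.06]))
print('bolts', T(72,156,.011),T(290,213,.011),S(550,258,.011),S(617,381,.011),S(699,377,.011))
y=np.radians(74.5);Rm=np.array([[np.cos(y),-np.sin(y)],[np.sin(y),np.cos(y)]])
o=np.array([.5942,-.1408])
for l in([.092,.0285],[-.1245,.0285],[-.1245,-.0285],[.07,0],[-.117,0]): print(l,np.round(o+Rm@l,4))
t=cv2.imread('pics/t3.png');cv2.imwrite('pics/c4.png',cv2.resize(t[145:190,220:280],None,fx=10,fy=10,interpolation=cv2.INTER_CUBIC))
E
```

```text
boss [ 0.61236277 -0.07162746  0.093     ] side [ 0.60675689 -0.0784066   0.093     ]
cup ctr if aligned [100.2 127. ]
bolts [ 0.59234937 -0.04241673  0.011     ] [ 0.53438952 -0.25367003  0.011     ] [ 0.5936736  -0.04069945  0.011     ] [ 0.533644   -0.25156345  0.011     ] [ 0.58619112 -0.26981253  0.011     ]
[0.092, 0.0285] [ 0.5913 -0.0445]
[-0.1245, 0.0285] [ 0.5335 -0.2532]
[-0.1245, -0.0285] [ 0.5884 -0.2684]
[0.07, 0] [ 0.6129 -0.0733]
[-0.117, 0] [ 0.5629 -0.2535]
```

View pics/c4.png

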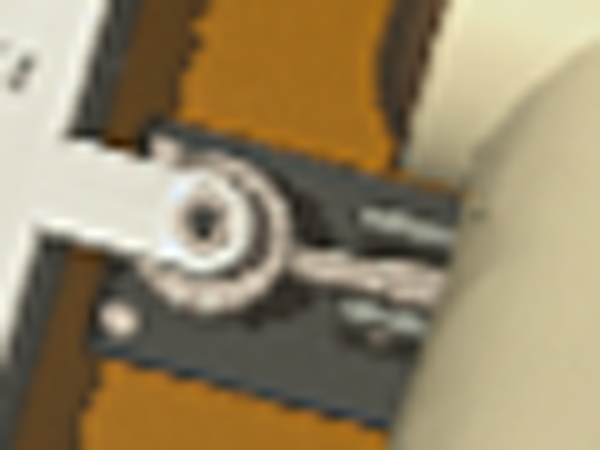

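The cup ring's centre is ≈(210,231) against ≈(203,235) for perfect alignment. That is about 2.5 mm off, well inside the 11 mm margin. Now to the handle.

```bash
python3 - <<'E'
from h import *
rel([.5654,-.2449,.123],74.5); print(sense()['grip_width'],sense()['t'])
E
```

```text
dpos [-91.   -0.5  64.5] twist [0.001 0.    0.001]
0.014035189054351652 8.8
```

Request:
drive_tool(
  plan=[
    {"delta_pos":[-40,0,10],"twist":[0,0,0],"fingers":0},
    {"delta_pos":[-80,0,30],"twist":[0,0,0],"fingers":0},
    {"delta_pos":[-91,0,50],"twist":[0,0,0],"fingers":0},
    {"delta_pos":[-91,0,60],"twist":[0,0,0],"fingers":0},
    {"delta_pos":[-91,0,64],"twist":[0,0,0],"fingers":0},
    {"delta_pos":[-91,0,64],"twist":[0,0,0],"fingers":0},
  ],
)

```text
t: 9.4
tool_pos: [0.5651, -0.2457, 0.1239]
orientation: [-0.0, -0.606, 0.796, 0.0]
wrist_force: [0.9, 0.0, 0.4]
grip_width: 0.0003
grasp_force: 0.0
```

```bash
python3 - <<'E'
from h import *
rel([.5654,-.2449,.117],74.5);rel([.5654-.003,-.2449-.011,.055],74.5); s=sense();print(s['grip_width'],s['wrist_force'],s['tool_pos'])
E
```

```text
dpos [-0.8 -0.1  6.9] twist [ 0.    -0.     0.001]
dpos [10.6 -0.1 68.9] twist [ 0.    -0.     0.001]
0.00031564337674373213 [0.90511618 0.03776059 0.38638385] [ 0.56513467 -0.24565916  0.12392807]
```

Request:
drive_tool(
  plan=[
    {"delta_pos":[0,0,7],"twist":[0,0,0],"fingers":0},
    {"delta_pos":[2,0,13],"twist":[0,0,0],"fingers":0},
    {"delta_pos":[4,0,19],"twist":[0,0,0],"fingers":0},
    {"delta_pos":[6,0,25],"twist":[0,0,0],"fingers":0},
    {"delta_pos":[8,0,32],"twist":[0,0,0],"fingers":0},
    {"delta_pos":[9,0,39],"twist":[0,0,0],"fingers":0},
    {"delta_pos":[10,0,46],"twist":[0,0,0],"fingers":0},
    {"delta_pos":[11,0,53],"twist":[0,0,0],"fingers":0},
    {"delta_pos":[12,0,59],"twist":[0,0,0],"fingers":0},
    {"delta_pos":[12,0,63],"twist":[0,0,0],"fingers":0},
    {"delta_pos":[12,0,66],"twist":[0,0,0],"fingers":0},
    {"delta_pos":[12,0,66],"twist":[0,0,0],"fingers":0},
    {"delta_pos":[12,0,66],"twist":[0,0,0],"fingers":0},
  ],
)

```text
t: 10.7
tool_pos: [0.5625, -0.2574, 0.0584]
orientation: [0.0, -0.606, 0.796, -0.001]
wrist_force: [1.5, -1.6, 5.8]
grip_width: 0.0005
grasp_force: 3.1
```

Request:
drive_tool(
  plan=[
    {"delta_pos":[0,0,1.5],"twist":[0,0,0],"fingers":0},
    {"delta_pos":[0,0,3],"twist":[0,0,0],"fingers":0},
    {"delta_pos":[0,0,3],"twist":[0,0,0],"fingers":0},
    {"delta_pos":[0,0,3],"twist":[0,0,0],"fingers":0},
  ],
)

```text
t: 11.1
tool_pos: [0.5626, -0.2574, 0.0559]
orientation: [0.0, -0.606, 0.796, -0.001]
wrist_force: [0.4, -0.7, 7.2]
grip_width: 0.0004
grasp_force: 3.8
```

Request:
drive_tool(
  plan=[
    {"delta_pos":[0,0,1],"twist":[0,0,0],"fingers":0},
    {"delta_pos":[0,0,2],"twist":[0,0,0],"fingers":0},
    {"delta_pos":[0,0,2],"twist":[0,0,0],"fingers":0},
    {"delta_pos":[0,0,2],"twist":[0,0,0],"fingers":0},
  ],
)

```text
t: 11.5
tool_pos: [0.5627, -0.2574, 0.0554]
orientation: [0.0, -0.606, 0.796, -0.001]
wrist_force: [-1.8, 0.2, 14.9]
grip_width: 0.0007
grasp_force: 6.8
```

The force jumped to 15 N with no further travel, so the handle is at its stop. Next I'll check that the lid has lifted.

```bash
python3 - <<'E'
from h import *
a=snap('top','t5.png');b=snap('side','s5.png')
p=cv2.imread('pics/s3.png')
f=lambda i:cv2.resize(i[130:265,230:330],(396,535),interpolation=cv2.INTER_CUBIC)
cv2.imwrite('pics/c5.png',np.hstack([f(p),f(b[:,:,::-1])]))
E
```

```text
(no output)
```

View pics/c5.png

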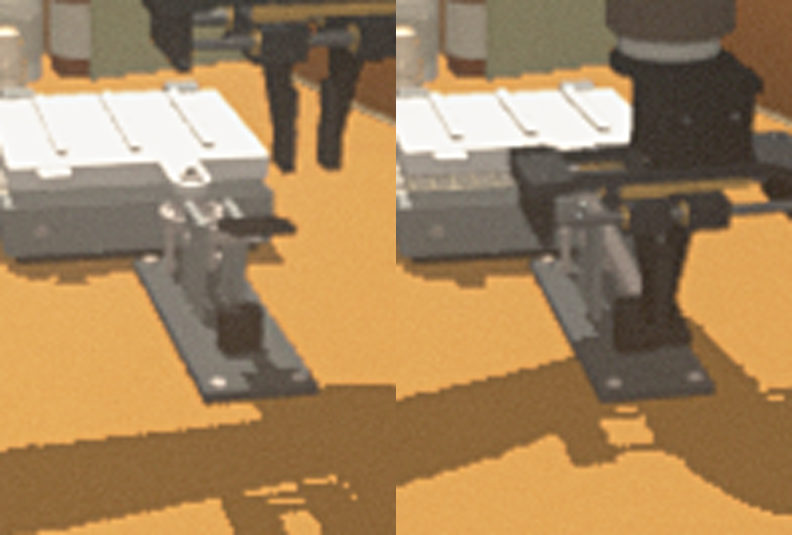

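The lid's front edge is up, with a visible gap at (440,182), and the jack base hasn't moved. Now I let the handle rise fully.

Request:
drive_tool(
  plan=[
    {"delta_pos":[0,0,-6],"twist":[0,0,0],"fingers":0},
    {"delta_pos":[0,0,-11],"twist":[0,0,0],"fingers":0},
    {"delta_pos":[-1,0,-17],"twist":[0,0,0],"fingers":0},
    {"delta_pos":[-1,0,-23],"twist":[0,0,0],"fingers":0},
    {"delta_pos":[-2,0,-29],"twist":[0,0,0],"fingers":0},
    {"delta_pos":[-3,0,-35],"twist":[0,0,0],"fingers":0},
    {"delta_pos":[-4,0,-41],"twist":[0,0,0],"fingers":0},
    {"delta_pos":[-6,0,-47],"twist":[0,0,0],"fingers":0},
    {"delta_pos":[-8,0,-53],"twist":[0,0,0],"fingers":0},
    {"delta_pos":[-10,0,-59],"twist":[0,0,0],"fingers":0},
    {"delta_pos":[-12,0,-66],"twist":[0,0,0],"fingers":0},
    {"delta_pos":[-12,0,-74],"twist":[0,0,0],"fingers":0},
    {"delta_pos":[-12,0,-84],"twist":[0,0,0],"fingers":0},
    {"delta_pos":[-12,0,-84],"twist":[0,0,0],"fingers":0},
    {"delta_pos":[-12,0,-84],"twist":[0,0,0],"fingers":0},
    {"delta_pos":[-12,0,-84],"twist":[0,0,0],"fingers":0},
    {"delta_pos":[-12,0,-84],"twist":[0,0,0],"fingers":0},
    {"delta_pos":[-12,0,-84],"twist":[0,0,0],"fingers":0},
    {"delta_pos":[-12,0,-84],"twist":[0,0,0],"fingers":0},
  ],
)

```text
t: 13.5
tool_pos: [0.565, -0.2455, 0.1368]
orientation: [-0.0, -0.605, 0.796, 0.0]
wrist_force: [-0.2, 0.7, 0.5]
grip_width: 0.0006
grasp_force: 0.0
```

```bash
python3 - <<'E'
from h import *
b=snap('side','s6.png')[:,:,::-1].astype(int);s=sense();print(s['tool_pos'],s['wrist_force'])
for f in('s0','s3','s5'):
    p=cv2.imread(f'pics/{f}.png').astype(int)
    print(f,'lid front',np.abs(b-p)[150:185,230:258].mean(), 'base',np.abs(b-p)[218:230,277:300].mean())
rel([.5654,-.2449,.117],74.5)
E
```

```text
[ 0.56507313 -0.24545052  0.13691376] [ 0.10697204  0.86809079 -0.53181636]
s0 lid front 3.7316326530612245 base 26.446859903381643
s3 lid front 1.8122448979591836 base 27.258454106280194
s5 lid front 16.43299319727891 base 3.177536231884058
dpos [-0.6 -0.2 19.9] twist [ 0.    -0.     0.001]
```

The lid is shut again (it matches the before-lift picture). Second push, ending at the same commanded pose.

Request:
drive_tool(
  plan=[
    {"delta_pos":[0,0,10],"twist":[0,0,0],"fingers":0},
    {"delta_pos":[0,0,18],"twist":[0,0,0],"fingers":0},
    {"delta_pos":[2,0,25],"twist":[0,0,0],"fingers":0},
    {"delta_pos":[4,0,32],"twist":[0,0,0],"fingers":0},
    {"delta_pos":[6,0,38],"twist":[0,0,0],"fingers":0},
    {"delta_pos":[8,0,45],"twist":[0,0,0],"fingers":0},
    {"delta_pos":[9,0,52],"twist":[0,0,0],"fingers":0},
    {"delta_pos":[10,0,59],"twist":[0,0,0],"fingers":0},
    {"delta_pos":[11,0,66],"twist":[0,0,0],"fingers":0},
    {"delta_pos":[12,0,72],"twist":[0,0,0],"fingers":0},
    {"delta_pos":[12,0,77],"twist":[0,0,0],"fingers":0},
    {"delta_pos":[12,0,81],"twist":[0,0,0],"fingers":0},
    {"delta_pos":[12,0,83],"twist":[0,0,0],"fingers":0},
    {"delta_pos":[12,0,84],"twist":[0,0,0],"fingers":0},
    {"delta_pos":[12,0,84],"twist":[0,0,0],"fingers":0},
    {"delta_pos":[12,0,84],"twist":[0,0,0],"fingers":0},
  ],
)

```text
t: 15.15
tool_pos: [0.5621, -0.2571, 0.0553]
orientation: [0.0, -0.606, 0.796, -0.001]
wrist_force: [-5.1, 1.4, 15.2]
grip_width: 0.0003
grasp_force: 7.0
```

```bash
python3 - <<'E'
from h import *
b=snap('side','s7.png');s=sense();print(s['t'],s['tool_pos'],s['wrist_force'])
for f in('s3','s5'):
    p=cv2.imread(f'pics/{f}.png').astype(int)
    print(f,'lid',np.abs(b[:,:,::-1].astype(int)-p)[150:185,230:258].mean(),'all',np.abs(b[:,:,::-1].astype(int)-p)[130:265,230:330].mean())
cv2.imwrite('pics/c7.png',cv2.resize(b[130:265,200:330,::-1],(520,540),interpolation=cv2.INTER_CUBIC))
E
```

```text
15.2 [ 0.56213572 -0.25710939  0.05537712] [-5.18632239  2.08718201 14.32888613]
s3 lid 16.995578231292516 all 30.57051851851852
s5 lid 1.4183673469387754 all 2.589851851851852
```

View pics/c7.png

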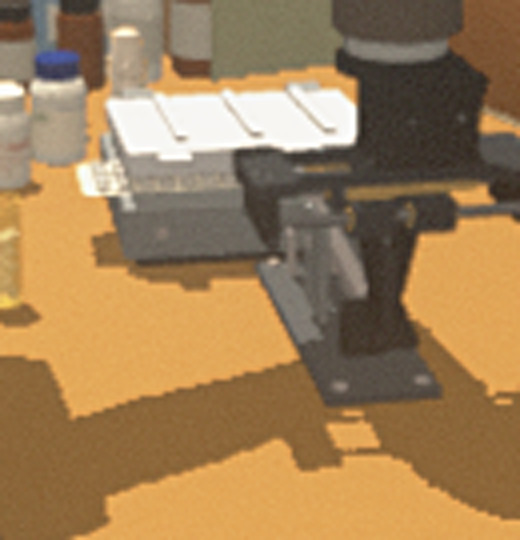

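The lid is raised again, with its gap and the card showing at (150,175). The handle is at its stop under about 15 N, so I'm handing in.

```bash
python3 -c "
from plant import close_job
print(close_job())"
```

```text
the job is handed in; nothing more can be done
None
```

The job is handed in: the jack stands under the lug, the handle was pushed to its stop, let fully up so the lid shut, then pushed down again and is still held at the stop with about 15 N, with the lid raised and nothing else touched.

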